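Put the leftover metal parts away on the garage bench

ROBOT

A 7-joint arm with a two-finger parallel gripper is mounted at the origin on the work surface. World frame = base frame: x ahead of the robot, y to its left, z up, the work surface at z = 0. Lengths are in mm, angles in rad, forces in N, time in s.
With the tool pointing down it reaches from about 350 to 900 mm from the base axis. Payload 19.9 kg.
Tool frame: the origin (TCP) lies at the very end of the fingers, on their centre line; the grasp point (between the pads) lies grip_point_offset behind it (grip_point_offset is the distance from the TCP to the grasp point, in mm); z points along the fingers, y is the line along which they close (so a half turn about z gives the same grasp; the last joint's range is limited). The gripper opens to 94 mm and grips with 3 to 60 N. Pads are 16 mm wide; open, the fingers measure 119 mm over their backs; the gripper's body (75 mm by 177 mm) begins 78 mm behind the grasp point.
Start: joints at [-1.192, 0.417, -0.01, 1.614, 0.005, 1.111, -0.053], TCP at [254.724, 570.714, 205.425] pointing down, gripper open.
Joint ranges: [-2.81, 2.81], [-0.39, 2.02], [-1.27, 1.25], [0.06, 2.57], [-1.19, 4.33], [0.19, 2], [-2.82, 2.82]. Speed limits (rad/s): [1.89, 1.89, 2.39, 2.39, 3.01, 3.01, 3.01].

INTERFACE

Orientations are given as a unit quaternion [x, y, z, w].
In Python, from workcell import * gives the robot as it stands. The module is installed in compiled form; this text tells all that it offers.
- The arm moves only by the tool send_rows, never from a script. Its argument "rows" is a list of rows, each a list of 6 numbers: the shift along the tool's x, y, z in m, then the turn, a rotation vector about the tool's x, y, z in rad. A call has 1 to 5 rows; each row shifts and turns the commanded pose from where the row before left it, along the tool's axes as they then stand; what a row does not reach is not made up. A row lasts 1/8 s, in which the tool goes at most 62.5 mm and 10.7 degrees, less where a joint would pass 70% of its speed; a pose out of reach is approached as far as the arm can. A call with a gripper value outside its range is refused whole. "fingers" is the opening in per cent of the stroke, from 0 (shut) to 100 (fully open), set as the call begins (left out, the last holds). The fingers move at their own pace and stop on an object; the grip force is fixed at half the most. Time passes only in rows, so rows that do not move let the fingers close. It gives the time, the measured TCP pose, the force, the opening and the grip force at its end, in the units of the state.
- get_state(): the state, without advancing time (a new reading comes with each control period).
- get_image(name): name is "scene" or "top" or "wrist"; returns the picture (480x640x3 uint8, red, green, blue); there is no depth.
- camera_info(name): a dict with "fx", "fy", "cx", "cy" (pixels), "xyz" and "rotation" of the camera in the world. Camera axes: x right, y up, looking along -z (the intrinsics and any distortion apply to the point x, -y, -z); pixel columns grow to the right and rows downward; lengths in mm; the calibration is good to about 2 mm. A picture is of the moment at which its call begins: read the wrist's pose just before it. camera_info takes no time and is no camera call; for the wrist camera it gives the pose at the moment of the call.
- sign_off(): hands the job in; it is judged then, once.
The state is a dict: "time": time; "joint_positions": joint angles; "qvel": joint speeds; "effort": joint torques, N m; "tool_pos": TCP position; "ee_rot": TCP orientation; "wrist_force": force on the tool from outside, world axes, zero at the start; "moment": the same for the moment, N m; "finger_gap": opening from 0.0 (shut) to 1.0 (fully open); "gripper_force": force on a finger pad.
Only numpy, scipy, OpenCV 4.12 (cv2) and the standard library are available. Lean on these libraries where they do the work, as an engineer would, in place of code of your own. Each camera call takes 0.05 s, during which the arm holds its last target. There are 200 camera calls.

TASK

Put the leftover parts on the bench away by kind: lay both bolts flat in the shallow tray, not one on top of the other, stand the pipe coupling upright in the deep square bin, and slide the flat bar endways from the open front under the sprung arm of the bar holder, so that it lies flat and in line on the pile there with its end well past the arm's pressing point and the arm holding it down. Do not knock over or push aside the little glass jar, and let go of everything.

Things in the scene. Friction and masses are not known exactly. Their poses are not given: they have to be found in the camera images.
- bolt_a: Steel hex bolt with its nut run on at the end, lying on its flats, 90 mm long (all sizes in mm). Origin on its axis at mid-length, 12 above what it lies on; x runs along it from head to nut. Head 24 across flats x 10 long at x -45 to -35, nut 24 across flats x 13 long at x +28 to +41, between them a bare shank 16 in diameter. About 0.2 kg. Starts with x within 0.5 rad of world +x.
- bolt_b: A second bolt with nut, the same as bolt_a in every way.
- coupling: Dark steel pipe coupling: an upright cylinder 43 mm in diameter, 45 mm high, its bore plugged black. Origin at the centre of its underside, z up. About 0.22 kg.
- bar: Loose offcut of aluminium flat bar, 120 x 30 x 8 mm, lying flat. Origin at its centre, 4 above what it lies on; x along its length, y across its width. About 0.08 kg. Starts with x within 0.5 rad of world +x.
- tray: Shallow open grey metal tray fixed to the bench: 120 (x) x 124 (y) outside, 22 high, walls and floor 4 thick (mm). Origin at the centre of its underside; there is room for both bolts side by side, lying along x at y about -26 and +26.
- bin: Deep square grey plastic bin, open at the top, fixed to the bench: 110 x 110 outside, 55 high, walls and floor 4 thick (mm). Origin at the centre of its underside.
- holder: Flat-bar holder fixed to the bench: plywood board with a pile of 2 aluminium bars side by side, under a sprung arm. Origin on the bench below the arm's pressing point; x points from the open front (robot's side) to the hinge; a bar slides in along +x at y = 0. Board and pile start at x -45, board 90 wide; pile 61 wide, top at z 20; a bar's near part sticks out in front. Stop block at x +56, up to z 34 (mm).
- press_point (a point): Middle of the pile's top straight below the sprung arm's round pressing point (holder x 0, y 0, z 20 mm), axes as the holder's. The polished, slippery steel arm is 24 wide, its pressing point 2 above the pile when empty; from there a lip slopes up to the front, to x about -33 and z about 26 above this point, and guides a bar under. Behind, the arm is 24 to 28 above; blue hinge cheeks reach 34 above.
- hold_arm (a joint): Angle of the holder's sprung arm in rad: 0 empty, growing as it lifts, about 0.1 with an 8 mm bar beneath. It presses with about 2 N, and a bar pushed at its lip lifts it by itself.
- jar: Small clear glass jar with a steel lid, 40 mm in diameter, 60 mm high, standing loose among the targets. Origin at the centre of its underside. Must stay where it stands.
Things that resemble listed ones, but are neither listed nor needed, are in the scene too. There is more than one size of the bar; the one meant has the size given above.

How it is judged (in metres and radians):
At the end, for the whole second after the job is handed in: Bolts flat on the tray floor (centres within 50 mm of its middle); coupling upright on the bin floor; bar on the pile, its centre 50 mm short of the pressing point to 2 mm past it, within 20 mm of the middle line and 0.25 rad of its direction, arm lifted over 0.05 rad by it; all at rest (x of bolt_a in the frame of tray between -0.05 and 0.05 m and y of bolt_a in the frame of tray between -0.05 and 0.05 m and z of bolt_a in the frame of tray between 0.01 and 0.021 m and linear speed of each of bolt_a, bolt_b, coupling, bar below 0.01 m/s and angular speed of each of bolt_a, bolt_b, coupling, bar below 0.1 rad/s and angle between bolt_a's own x axis and vertical between 1.45 and 1.69 rad and x of bolt_b in the frame of tray between -0.05 and 0.05 m and y of bolt_b in the frame of tray between -0.05 and 0.05 m and z of bolt_b in the frame of tray between 0.01 and 0.021 m and angle between bolt_b's own x axis and vertical between 1.45 and 1.69 rad and x of coupling in the frame of bin between -0.035 and 0.035 m and y of coupling in the frame of bin between -0.035 and 0.035 m and z of coupling in the frame of bin between 0 and 0.01 m and angle between coupling's own z axis and vertical below 0.15 rad and x of bar in the frame of holder between -0.05 and 0.002 m and y of bar in the frame of holder between -0.02 and 0.02 m and z of bar in the frame of holder between 0.0205 and 0.0275 m and angle between the x axis of bar and the x axis of holder, either way round below 0.25 rad and value of joint hold_arm above 0.05 rad); the robot touches nothing.
It fails at once if the glass jar is knocked over or pushed more than 30 mm (distance of jar from where it was at the start of the episode above 0.03 m or angle between jar's own z axis and vertical above 0.4 rad).
It also fails if it takes over 104 s, if anything falls off the work surface, if the arm or the gripper's body presses on something with over 40 N, if the wrist force passes 120 N, or if a joint passes its speed limit or range.

## Working session

There is one attempt and no reset: what is moved stays moved. The work goes in short steps, Python scripts to look and compute and a tool call to move; the robot and the scene stay as the last step left them, time stands still between calls to the robot, and variables do not carry over. Pictures are saved under pics/ and viewed, at most 14 in all, crops included, and the job is handed in when it is done.

Besides the shell and the picture viewer there is one more tool, called after "Emit:" in YAML: its name, and indented under it one key for each argument. send_rows: Moves the arm, as the interface text tells. Its arguments: {"type":"object","properties":{"rows":{"type":"array"},"fingers":{"type":"number"}},"required":["rows"]}

```bash
mkdir -p pics
python3 - <<'E'
from workcell import *
import cv2
s=get_state();print({k:s[k] for k in ('time','tool_pos','ee_rot','wrist_force','finger_gap')})
import workcell;print([n for n in dir(workcell) if not n.startswith('_')])
try: print(grip_point_offset)
except Exception as e: print(e)
for n in ("top","scene"):
    print(n,camera_info(n)); cv2.imwrite(f"pics/{n}0.png",get_image(n)[:,:,::-1])
E
```

```text
{'time': 0.0, 'tool_pos': array([254.60496707, 570.37871276, 204.82569323]), 'ee_rot': array([ 2.08381466e-01,  9.78047433e-01, -6.14954364e-04, -7.86780991e-05]), 'wrist_force': array([-0.35579489, -0.02400134, -0.02619023]), 'finger_gap': 0.9987315037758591}
['IKError', 'camera_info', 'get_image', 'get_state', 'grip_point_offset', 'sign_off']
18.8
top {'fx': 572.3188826608001, 'fy': 572.3188826608001, 'cx': 328.45697536795154, 'cy': 232.397420161512, 'xyz': array([ 271.89854236,  -67.18826305, 1144.80059241]), 'rotation': array([-0.0705162 ,  0.05723236,  0.70767803, -0.70067376])}
scene {'fx': 596.1110123049413, 'fy': 596.1110123049413, 'cx': 315.4940638035775, 'cy': 240.92105188499573, 'xyz': array([1061.37420377, -927.49034418,  814.24631101]), 'rotation': array([0.44504202, 0.13334219, 0.26214472, 0.84583545])}
```

View pics/top0.png

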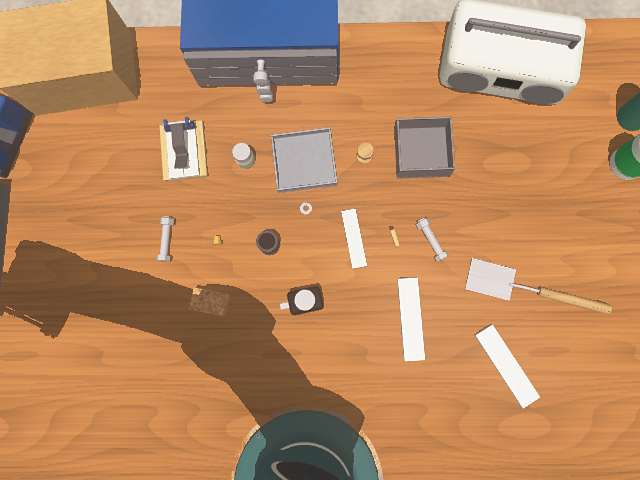

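View pics/scene0.png

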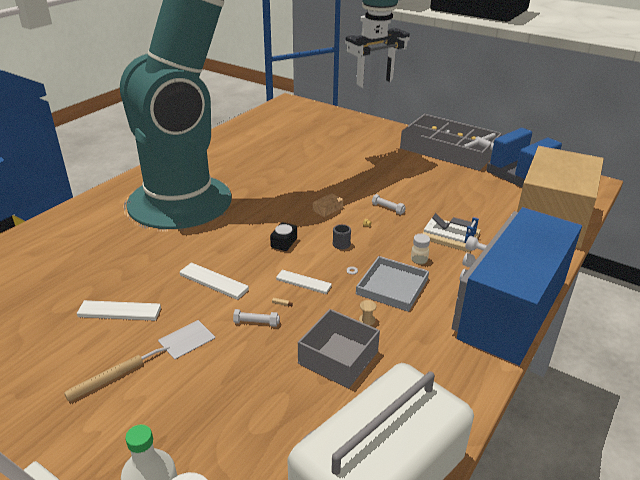

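Top view: the bolts are at about (166,238) and (432,240), the coupling at (268,241), and the short bar at (354,238). The jar is at (243,155), the tray at (305,160), the bin at (425,147) and the holder at (183,150). The scene view agrees. Next I measure them.

```bash
cat > h.py <<'E'
from workcell import *
import cv2, numpy as np
from scipy.spatial.transform import Rotation as R
def ray(ci,uv):
    uv=np.atleast_2d(np.float64(uv))
    d=np.c_[(uv[:,0]-ci['cx'])/ci['fx'],-(uv[:,1]-ci['cy'])/ci['fy'],-np.ones(len(uv))]
    return R.from_quat(ci['rotation']).apply(d)
def plane(ci,uv,z):
    d=ray(ci,uv); c=np.array(ci['xyz']); return (c+d*((z-c[2])/d[:,2])[:,None])[:,:2]
def proj(ci,p):
    q=R.from_quat(ci['rotation']).inv().apply(np.atleast_2d(p)-np.array(ci['xyz']))
    return np.c_[ci['cx']+ci['fx']*q[:,0]/-q[:,2],ci['cy']-ci['fy']*q[:,1]/-q[:,2]]
def blob(mask,roi):
    x0,y0,x1,y1=roi; m=np.zeros_like(mask); m[y0:y1,x0:x1]=mask[y0:y1,x0:x1]
    c,_=cv2.findContours(m,cv2.RETR_EXTERNAL,cv2.CHAIN_APPROX_NONE)
    return max(c,key=cv2.contourArea)[:,0,:]
def rect(ci,cnt,z):
    (c,s,a)=cv2.minAreaRect(plane(ci,cnt,z).astype(np.float32))
    if s[0]<s[1]: s=s[::-1]; a+=90
    a=(a+90)%180-90
    return np.round(c,1),np.round(s,1),round(float(a),1)
E
python3 - <<'E'
from h import *
im=cv2.imread('pics/top0.png'); ci=camera_info('top')
print("axis tilt",plane(ci,[[320,240],[320,0],[0,240]],0))
hsv=cv2.cvtColor(im,cv2.COLOR_BGR2HSV); lo=((hsv[...,1]<75)*255).astype(np.uint8)
for n,roi,z in [('bolt1',(150,205,185,270),12),('bolt2',(410,210,455,270),12),('bar',(335,200,372,275),8),('bar2',(390,270,435,370),8),('tray',(262,118,345,200),22),('bin',(388,108,462,187),55),('coupling',(250,225,285,260),45),('jar',(228,138,260,172),60),('jar_at0',(228,138,260,172),0)]:
    c=blob(lo,roi); print(n,cv2.boundingRect(c),*rect(ci,c,z))
wh=((hsv[...,1]<30)&(hsv[...,2]>200)).astype(np.uint8)*255
print('pile',*rect(ci,blob(wh,(158,115,210,185)),20))
big=np.hstack([cv2.resize(im[105:190,150:270],None,fx=4,fy=4,interpolation=cv2.INTER_CUBIC)])
cv2.imwrite('pics/hold.png',big)
E
```

```text
axis tilt [[ 465.94524227  -29.15945387]
 [1000.82257152  -32.1067649 ]
 [ 473.4914095   627.86471946]]
bolt1 (156, 216, 18, 46) [471.1 284.2] [92.1 27.1] -3.1
bolt2 (416, 218, 33, 44) [ 464.8 -252. ] [91.2 27.2] 27.1
bar (341, 208, 26, 61) [468.8 -96.8] [120.5  30.4] 10.5
bar2 (398, 277, 27, 84) [ 307.2 -205.9] [161.5  41.1] 3.0
tray (271, 127, 66, 66) [629.9   2.5] [124.5 123.2] 6.6
bin (394, 117, 61, 61) [ 642.1 -238.3] [123.6 114.9] 1.1
coupling (256, 231, 24, 24) [455.1  71.4] [47.9 39.9] 44.8
jar (232, 143, 23, 26) [627.9 120.8] [54.9 36.2] 26.2
jar_at0 (232, 143, 23, 26) [647.6 131.2] [57.9 38.2] 26.2
pile [647.1 253.9] [99.2 60.1] 6.5
```

View pics/hold.png

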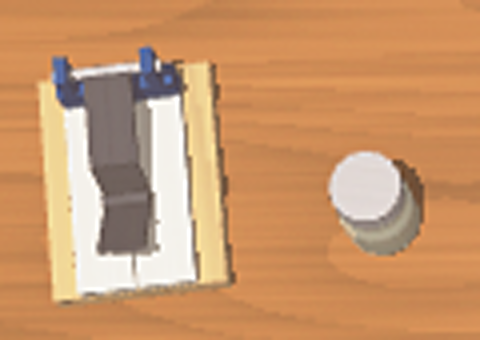

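The holder crop shows the pile's front edge at crop (75,292)-(197,280), the arm's bend at about (125,200), and the jar lid at (365,187). Object sizes match the listed ones. Next I refine the holder, bin, jar and coupling using the near edge at z=0 and the far edge at the top.

Run:
```python
from h import *
im=cv2.imread('pics/top0.png'); ci=camera_info('top')
hsv=cv2.cvtColor(im,cv2.COLOR_BGR2HSV); lo=((hsv[...,1]<75)*255).astype(np.uint8)
f=lambda a:np.array(a)/4.+[150,105]
P=plane(ci,f([[75,292],[197,280],[67,100],[185,95],[136,286]]),20);print('pile corners FL FR BL BR Fmid\n',P.round(1))
for a,b in((0,2),(1,3)): d=P[b]-P[a];print('edge yaw',np.degrees(np.arctan2(d[1],d[0])))
d=P[0]-P[1];print('front width',np.hypot(*d),'yaw',np.degrees(np.arctan2(-d[0],d[1])))
print('bend z22',plane(ci,f([[126,198]]),22))
B=plane(ci,f([[55,302],[232,283]]),0);d=B[0]-B[1];print('board front bottom',B,np.hypot(*d))
for n,roi,h in[('coupling',(250,225,285,260),45),('bin',(388,108,462,187),55),('tray',(262,118,345,200),22)]:
    c=blob(lo,roi);t=plane(ci,c,h);b=plane(ci,c,0)
    print(n,'top-plane min/max',t.min(0),t.max(0),'z0 min/max',b.min(0),b.max(0))
print('jar lid',plane(ci,f([[365,187]]),60))
cv2.imwrite('pics/bt.png',cv2.resize(im[105:200,262:462],None,fx=4,fy=4,interpolation=cv2.INTER_CUBIC))
```

```text
pile corners FL FR BL BR Fmid
 [[594.7 278.9]
 [600.2 216.5]
 [698.  287.5]
 [699.8 226. ]
 [597.4 247.7]]
edge yaw 4.728745935937724
edge yaw 5.450999640838465
front width 62.70711917155211 yaw 5.023467015416468
bend z22 [[643.79660509 254.06697882]]
board front bottom [[595.20202156 295.32748822]
 [604.16165316 203.17608411]] 92.58593995477045
coupling top-plane min/max [431.80716386  49.34489674] [477.45952774  94.43060348] z0 min/max [438.35006629  54.11302673] [485.87036549 101.04348316]
bin top-plane min/max [ 579.99114582 -296.38076607] [ 704.01726721 -180.10687011] z0 min/max [ 595.53994742 -307.94764147] [ 725.82541269 -185.80564054]
tray top-plane min/max [561.68370766 -63.16762016] [698.55069029  70.03279103] z0 min/max [567.36171823 -63.08884024] [706.91045365  72.72148145]
jar lid [[635.16463636 124.20632704]]
```

View pics/bt.png

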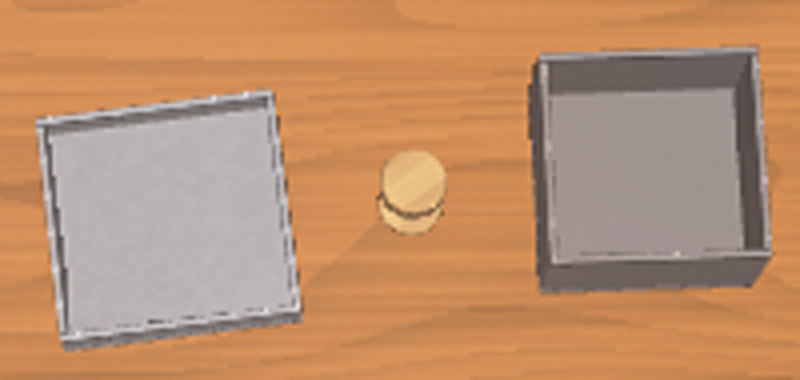

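Tray rim corners are at about (40,121), (272,95), (298,314), (64,338). Bin rim corners are at about (541,57), (755,49), (770,255), (550,262).

```bash
cat >> h.py <<'E'
def plan(steps,start=None):
    """steps: (x,y,z,alpha deg of tool y) ; prints tool-axis shift (mm) then turn about tool z (rad)"""
    s=get_state(); p=np.array(s['tool_pos']); r=R.from_quat(s['ee_rot'])
    y=r.apply([0,1,0]); z=r.apply([0,0,1]); a=np.degrees(np.arctan2(y[1],y[0]))
    print('t %.2f'%s['time'],'tcp',p.round(1),'alpha %.1f'%a,'z',z.round(3),'gap',round(s['finger_gap'],3),'F',np.round(s['wrist_force'],1),'gf',s['gripper_force'],'q',np.round(s['joint_positions'],2))
    for t in steps:
        d=np.array(t[:3])-p; c,n=np.cos(np.radians(a)),np.sin(np.radians(a))
        # tool y=(c,n), tool x=(-n,c) for z down
        print('  ->',t,'shift x %.1f y %.1f z %.1f'%(-n*d[0]+c*d[1],c*d[0]+n*d[1],-d[2]),'turn %.3f'%(-np.radians((t[3]-a+90)%180-90)))
        p=np.array(t[:3],float); a+=(t[3]-a+90)%180-90
E
python3 - <<'E'
from h import *
ci=camera_info('top')
f=lambda a:np.array(a)/4.+[262,105]
for n,c,h in(('tray',[[40,121],[272,95],[298,314],[64,338]],22),('bin',[[541,57],[755,49],[770,255],[550,262]],55)):
    P=plane(ci,f(c),h); e=[P[i]-P[(i+1)%4] for i in range(4)]
    print(n,P.mean(0),[round(float(np.hypot(*v)),1) for v in e],[round(float(np.degrees(np.arctan2(v[1],v[0]))),1) for v in e])
plan([(254.6,570.4,204.8,87),(474,284,130,87),(474,284,3,87)])
E
```

```text
tray [630.51656821   1.712071  ] [120.4, 117.4, 119.1, 116.3] [95.8, 5.9, -84.7, -173.4]
bin [ 648.09294663 -241.5709504 ] [107.0, 107.0, 108.1, 106.5] [91.4, 1.3, -88.9, -179.3]
t 0.10 tcp [254.6 570.4 204.9] alpha 66.0 z [-0.    -0.001 -1.   ] gap 0.994 F [ 0.5  0.6 -0.3] gf 0.0 q [-1.19  0.42 -0.01  1.61  0.    1.11 -0.05]
  -> (254.6, 570.4, 204.8, 87) shift x -0.0 y -0.0 z 0.1 turn -0.367
  -> (474, 284, 130, 87) shift x -234.1 y -274.5 z 74.8 turn -0.000
  -> (474, 284, 3, 87) shift x 0.0 y 0.0 z 127.0 turn -0.000
```

Emit:
send_rows:
  rows:
    - [0,0,0,0,0,-0.122]
    - [0,0,0,0,0,-0.122]
    - [0,0,0,0,0,-0.123]
    - [-0.03,-0.035,0.01,0,0,0]
    - [-0.04,-0.045,0.01,0,0,0]
  fingers: 55

```text
time: 0.72
tool_pos: [320.2, 486.6, 184.8]
ee_rot: [0.025, 1.0, -0.0, -0.0]
wrist_force: [1.6, -0.1, -0.2]
finger_gap: 0.553
gripper_force: 0.0
```

Emit:
send_rows:
  rows:
    - [-0.04,-0.047,0.013,0,0,0]
    - [-0.04,-0.047,0.013,0,0,0]
    - [-0.04,-0.047,0.013,0,0,0]
    - [-0.028,-0.033,0.013,0,0,0]
    - [-0.016,-0.0205,0.003,0,0,0]

```text
time: 1.35
tool_pos: [473.7, 283.0, 129.8]
ee_rot: [0.028, 1.0, -0.001, -0.001]
wrist_force: [-0.6, 0.0, -0.2]
finger_gap: 0.548
gripper_force: 0.0
```

Run:
```python
from h import *
cv2.imwrite('pics/w1.png',get_image('wrist')[:,:,::-1]); ci=camera_info('wrist'); print(ci)
print(proj(ci,[[471,284,12]]))
plan([(471,284,130,87),(471,284,3,87)])
```

```text
{'fx': 420.9601694887137, 'fy': 420.9601694887137, 'cx': 313.88813554598937, 'cy': 239.31386034708922, 'xyz': array([405.38404445, 284.71965489, 307.87783522]), 'rotation': array([-0.08885934, -0.08244687,  0.68186663,  0.7213629 ])}
[[318.9608087  228.79301728]]
t 1.40 tcp [475.3 280.6 129.8] alpha 86.7 z [-0.    -0.002 -1.   ] gap 0.549 F [ 2.3 -4.5  0.1] gf 0.0 q [-0.63  0.38  0.05  1.87 -0.02  0.9   0.94]
  -> (471, 284, 130, 87) shift x 4.5 y 3.1 z -0.2 turn -0.005
  -> (471, 284, 3, 87) shift x 0.0 y 0.0 z 127.0 turn -0.000
```

View pics/w1.png

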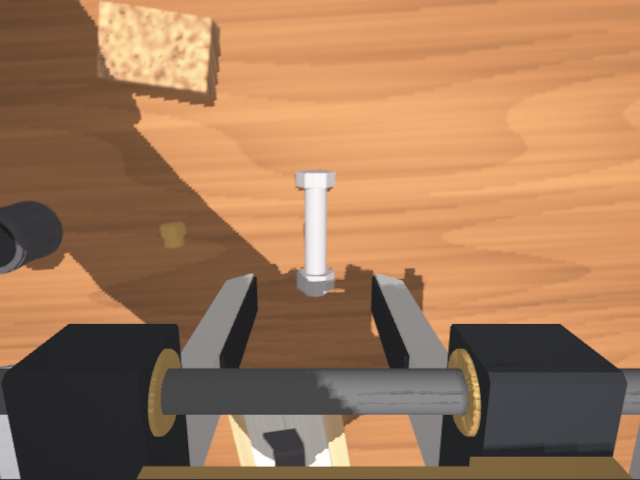

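The wrist view shows bolt_a's midpoint at about (316,231) against a predicted (319,229), so the position holds. I descend and grasp.

Emit:
send_rows:
  rows:
    - [0.003,0,0.03,0,0,0]
    - [0,0,0.04,0,0,0]
    - [0,0,0.03,0,0,0]
    - [0,0,0.018,0,0,0]
    - [0,0,0.009,0,0,0]

```text
time: 2.02
tool_pos: [469.8, 285.7, 3.2]
ee_rot: [0.026, 1.0, -0.0, -0.0]
wrist_force: [-0.1, 0.2, -0.1]
finger_gap: 0.55
gripper_force: 0.0
```

Emit:
send_rows:
  rows:
    - [0,0,0,0,0,0]
    - [0,0,0,0,0,0]
    - [0,0,0,0,0,0]
    - [0,0,0,0,0,0]
  fingers: 5

```text
time: 2.52
tool_pos: [470.1, 285.8, 4.2]
ee_rot: [0.026, 1.0, 0.0, 0.0]
wrist_force: [-0.1, 1.1, 2.9]
finger_gap: 0.162
gripper_force: 29.5
```

Run:
```python
from h import *
plan([(471,284,125,87),(471,284,125,96),(627.8,27.6,125,96),(627.8,27.6,8,96)])
```

```text
t 2.52 tcp [470.1 285.8   4.2] alpha 87.0 z [ 0.001  0.    -1.   ] gap 0.162 F [-0.1  1.1  2.9] gf 29.463224709033966 q [-0.63  0.56  0.04  1.94 -0.03  0.64  0.94]
  -> (471, 284, 125, 87) shift x -1.0 y -1.7 z -120.8 turn -0.001
  -> (471, 284, 125, 96) shift x 0.0 y 0.0 z -0.0 turn -0.157
  -> (627.8, 27.6, 125, 96) shift x -129.1 y -271.4 z -0.0 turn -0.000
  -> (627.8, 27.6, 8, 96) shift x -0.0 y 0.0 z 117.0 turn -0.000
```

Emit:
send_rows:
  rows:
    - [0,0,-0.03,0,0,0]
    - [0,0,-0.04,0,0,0]
    - [0,0,-0.03,0,0,-0.05]
    - [0,0,-0.021,0,0,-0.054]
    - [0,0,0,0,0,-0.053]

```text
time: 3.15
tool_pos: [470.6, 286.2, 126.6]
ee_rot: [-0.053, 0.999, 0.001, 0.001]
wrist_force: [-0.0, 0.5, -1.2]
finger_gap: 0.159
gripper_force: 30.0
```

Emit:
send_rows:
  rows:
    - [-0.02,-0.04,0,0,0,0]
    - [-0.025,-0.052,0,0,0,0]
    - [-0.025,-0.052,0,0,0,0]
    - [-0.025,-0.052,0,0,0,0]
    - [-0.02,-0.045,0,0,0,0]

```text
time: 3.78
tool_pos: [610.2, 55.8, 124.9]
ee_rot: [-0.052, 0.999, -0.0, 0.0]
wrist_force: [-0.6, -0.1, -1.5]
finger_gap: 0.159
gripper_force: 30.0
```

Emit:
send_rows:
  rows:
    - [-0.014,-0.03,0,0,0,0]
    - [0,0,0,0,0,0]
    - [0,0,0.03,0,0,0]
    - [0,0,0.03,0,0,0]
    - [0,0,0,0,0,0]

```text
time: 4.4
tool_pos: [624.7, 30.5, 63.2]
ee_rot: [-0.053, 0.999, 0.0, -0.002]
wrist_force: [0.4, 0.2, -1.4]
finger_gap: 0.161
gripper_force: 30.0
```

Run:
```python
from h import *
cv2.imwrite('pics/top1.png',get_image('top')[:,:,::-1])
plan([(627.8,27.6,9,96)])
```

```text
t 4.45 tcp [625.8  30.3  64.8] alpha 96.0 z [-0.001  0.    -1.   ] gap 0.16 F [ 0.7  0.5 -0.6] gf 29.998911917209625 q [-0.17  0.58  0.09  1.72 -0.07  0.85  1.63]
  -> (627.8, 27.6, 9, 96) shift x -1.7 y -2.9 z 55.8 turn 0.000
```

View pics/top1.png

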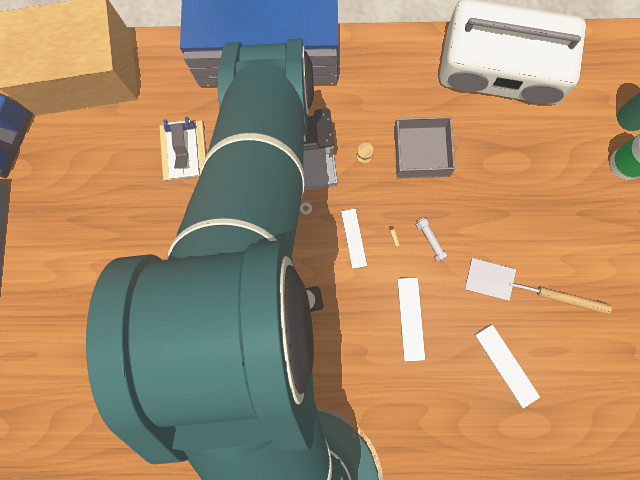

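From above the arm covers the tray and nothing else has moved. I lower the bolt and release it with a small opening.

Emit:
send_rows:
  rows:
    - [-0.002,-0.003,0.02,0,0,0]
    - [0,0,0.02,0,0,0]
    - [0,0,0.01,0,0,0]
    - [0,0,0.005,0,0,0]
    - [0,0,0,0,0,0]

```text
time: 5.08
tool_pos: [628.7, 26.8, 9.7]
ee_rot: [-0.052, 0.999, -0.0, -0.0]
wrist_force: [-0.2, -0.1, -1.0]
finger_gap: 0.16
gripper_force: 30.0
```

Emit:
send_rows:
  rows:
    - [0,0,0,0,0,0]
    - [0,0,0,0,0,0]
    - [0,0,0,0,0,0]
  fingers: 30

```text
time: 5.45
tool_pos: [628.9, 26.9, 10.2]
ee_rot: [-0.052, 0.999, -0.0, 0.0]
wrist_force: [0.0, 0.7, -0.2]
finger_gap: 0.302
gripper_force: 0.0
```

Run:
```python
from h import *
plan([(627.8,27.6,130,96),(464.8,-252,130,117),(464.8,-252,3,117)])
```

```text
t 5.45 tcp [628.9  26.9  10.2] alpha 96.0 z [ 0. -0. -1.] gap 0.302 F [ 0.   0.7 -0.2] gf 0.0 q [-0.15  0.66  0.09  1.73 -0.08  0.75  1.64]
  -> (627.8, 27.6, 130, 96) shift x 1.0 y 0.8 z -119.8 turn -0.000
  -> (464.8, -252, 130, 117) shift x 191.3 y -261.0 z -0.0 turn -0.367
  -> (464.8, -252, 3, 117) shift x -0.0 y 0.0 z 127.0 turn -0.000
```

Emit:
send_rows:
  rows:
    - [0,0,-0.03,0,0,0]
    - [0,0,-0.045,0,0,0]
    - [0,0,-0.045,0,0,0]
    - [0.02,-0.025,0,0,0,0]
    - [0.035,-0.045,0,0,0,0]
  fingers: 30

```text
time: 6.08
tool_pos: [581.5, -47.8, 130.4]
ee_rot: [-0.054, 0.999, 0.0, 0.001]
wrist_force: [0.3, -1.6, 0.2]
finger_gap: 0.304
gripper_force: 0.0
```

Emit:
send_rows:
  rows:
    - [0.035,-0.05,0,0,0,0]
    - [0.035,-0.05,0,0,0,0]
    - [0.034,-0.05,0,0,0,0]
    - [0.033,-0.04,0,0,0,-0.1]
    - [0,0,0,0,0,-0.134]
  fingers: 55

```text
time: 6.7
tool_pos: [462.5, -255.3, 130.3]
ee_rot: [-0.167, 0.986, -0.001, -0.0]
wrist_force: [0.6, 1.6, 0.1]
finger_gap: 0.552
gripper_force: 0.0
```

Emit:
send_rows:
  rows:
    - [0,0,0,0,0,-0.133]
    - [0,0,0,0,0,0]
    - [0,0,0,0,0,0]

```text
time: 7.08
tool_pos: [464.8, -251.7, 129.9]
ee_rot: [-0.232, 0.973, -0.0, 0.0]
wrist_force: [-0.0, 0.3, -0.1]
finger_gap: 0.549
gripper_force: 0.0
```

Run:
```python
from h import *
im=get_image('top'); cv2.imwrite('pics/top2.png',im[:,:,::-1]);ci=camera_info('wrist'); w=get_image('wrist')[:,:,::-1]
print(proj(ci,[[464.8,-252,12]]))
t=cv2.resize(im[110:210,250:350,::-1],None,fx=4,fy=4)
cv2.imwrite('pics/w2.png',np.hstack([cv2.resize(w,(400,300)),t[:300]]))
plan([(464.8,-252,130,117),(464.8,-252,3,117)])
```

```text
[[313.4136593  234.66496572]]
t 7.17 tcp [ 464.9 -251.6  129.9] alpha 116.9 z [ 0. -0. -1.] gap 0.549 F [ 0.2 -0.3  0.4] gf 0.0 q [ 0.33  0.34  0.13  1.93 -0.06  0.88  2.53]
  -> (464.8, -252, 130, 117) shift x 0.3 y -0.3 z -0.1 turn -0.002
  -> (464.8, -252, 3, 117) shift x -0.0 y 0.0 z 127.0 turn -0.000
```

View pics/w2.png

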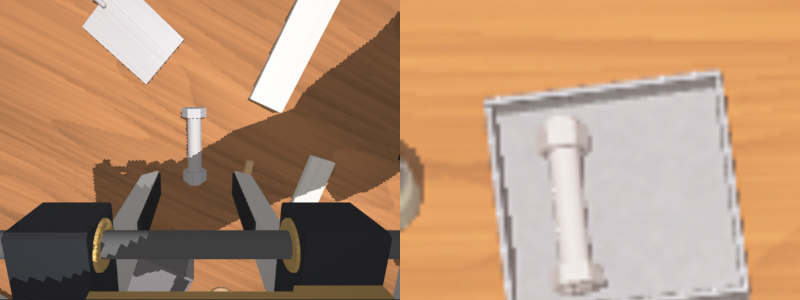

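bolt_a lies flat on the left side of the tray. bolt_b is centred at about (311,232) in full wrist pixels against a predicted (313,235). I descend and grasp.

Emit:
send_rows:
  rows:
    - [0,0,0.03,0,0,0]
    - [0,0,0.04,0,0,0]
    - [0,0,0.03,0,0,0]
    - [0,0,0.018,0,0,0]
    - [0,0,0.009,0,0,0]

```text
time: 7.8
tool_pos: [464.8, -251.6, 2.3]
ee_rot: [-0.233, 0.972, 0.0, -0.0]
wrist_force: [0.0, 0.6, 0.8]
finger_gap: 0.551
gripper_force: 0.0
```

Emit:
send_rows:
  rows:
    - [0,0,0,0,0,0]
    - [0,0,0,0,0,0]
    - [0,0,0,0,0,0]
    - [0,0,0,0,0,0]
  fingers: 5

```text
time: 8.3
tool_pos: [465.1, -251.9, 3.3]
ee_rot: [-0.233, 0.972, -0.0, 0.0]
wrist_force: [0.1, 0.7, 4.4]
finger_gap: 0.164
gripper_force: 29.4
```

Run:
```python
from h import *
plan([(464.8,-252,125,117),(464.8,-252,125,96),(633.2,-24.2,125,96),(633.2,-24.2,10,96)])
```

```text
t 8.30 tcp [ 465.1 -251.9    3.3] alpha 117.0 z [ 0.001 -0.001 -1.   ] gap 0.164 F [0.1 0.7 4.4] gf 29.446080029010773 q [ 0.35  0.54  0.1   1.99 -0.09  0.61  2.56]
  -> (464.8, -252, 125, 117) shift x 0.3 y 0.1 z -121.7 turn -0.000
  -> (464.8, -252, 125, 96) shift x -0.0 y 0.0 z -0.0 turn 0.367
  -> (633.2, -24.2, 125, 96) shift x -191.3 y 208.9 z -0.0 turn -0.000
  -> (633.2, -24.2, 10, 96) shift x -0.0 y 0.0 z 115.0 turn -0.000
```

Emit:
send_rows:
  rows:
    - [0,0,-0.03,0,0,0]
    - [0,0,-0.04,0,0,0]
    - [0,0,-0.03,0,0,0.12]
    - [0,0,-0.022,0,0,0.12]
    - [0,0,0,0,0,0.127]

```text
time: 8.93
tool_pos: [465.5, -252.0, 126.6]
ee_rot: [-0.05, 0.999, -0.001, 0.001]
wrist_force: [0.2, -0.8, -2.1]
finger_gap: 0.161
gripper_force: 30.0
```

Emit:
send_rows:
  rows:
    - [-0.03,0.033,0,0,0,0]
    - [-0.04,0.044,0,0,0,0]
    - [-0.04,0.044,0,0,0,0]
    - [-0.04,0.044,0,0,0,0]
    - [-0.03,0.033,0,0,0,0]

```text
time: 9.55
tool_pos: [624.1, -33.4, 124.8]
ee_rot: [-0.053, 0.999, 0.0, -0.0]
wrist_force: [-0.7, 0.2, -2.1]
finger_gap: 0.159
gripper_force: 30.0
```

Emit:
send_rows:
  rows:
    - [-0.011,0.011,0,0,0,0]
    - [0,0,0,0,0,0]
    - [0,0,0.03,0,0,0]
    - [0,0,0.03,0,0,0]
    - [0,0,0,0,0,0]

```text
time: 10.18
tool_pos: [631.0, -25.9, 63.3]
ee_rot: [-0.051, 0.999, -0.0, -0.002]
wrist_force: [-0.7, -0.1, -1.7]
finger_gap: 0.159
gripper_force: 30.0
```

Emit:
send_rows:
  rows:
    - [0,0,0.02,0,0,0]
    - [0,0,0.02,0,0,0]
    - [0,0,0.01,0,0,0]
    - [0,0,0.005,0,0,0]
    - [0,0,0,0,0,0]

```text
time: 10.8
tool_pos: [633.0, -24.0, 9.7]
ee_rot: [-0.052, 0.999, -0.0, -0.0]
wrist_force: [-0.7, -0.7, -1.8]
finger_gap: 0.159
gripper_force: 30.0
```

Run:
```python
from h import *
plan([(633.2,-24.2,9,96),(633.2,-24.2,130,96),(458,74.3,130,90),(458,74.3,20,90)])
```

```text
t 10.80 tcp [633.  -24.    9.7] alpha 96.0 z [-0. -0. -1.] gap 0.159 F [-0.7 -0.7 -1.8] gf 29.99862313270569 q [-0.09  0.67  0.11  1.72 -0.1   0.76  1.74]
  -> (633.2, -24.2, 9, 96) shift x -0.2 y -0.2 z 0.7 turn -0.001
  -> (633.2, -24.2, 130, 96) shift x -0.0 y 0.0 z -121.0 turn -0.000
  -> (458, 74.3, 130, 90) shift x 163.9 y 116.3 z -0.0 turn 0.105
  -> (458, 74.3, 20, 90) shift x 0.0 y 0.0 z 110.0 turn -0.000
```

Emit:
send_rows:
  rows:
    - [0,0,0.002,0,0,0]
    - [0,0,0,0,0,0]

```text
time: 11.05
tool_pos: [633.1, -24.0, 8.1]
ee_rot: [-0.052, 0.999, -0.0, 0.0]
wrist_force: [0.8, -0.1, -1.4]
finger_gap: 0.162
gripper_force: 30.0
```

Emit:
send_rows:
  rows:
    - [0,0,0,0,0,0]
    - [0,0,0,0,0,0]
    - [0,0,0,0,0,0]
    - [0,0,-0.03,0,0,0]
    - [0,0,-0.045,0,0,0]
  fingers: 30

```text
time: 11.68
tool_pos: [632.1, -24.0, 82.7]
ee_rot: [-0.052, 0.999, -0.0, -0.001]
wrist_force: [0.1, -0.4, -0.0]
finger_gap: 0.301
gripper_force: 0.0
```

Emit:
send_rows:
  rows:
    - [0,0,-0.047,0,0,0]
    - [0.03,0.022,0,0,0,0]
    - [0.045,0.032,0,0,0,0]
    - [0.045,0.032,0,0,0,0]
    - [0.044,0.03,0,0,0,0.105]

```text
time: 12.3
tool_pos: [456.3, 75.1, 130.0]
ee_rot: [0.001, 1.0, 0.0, 0.0]
wrist_force: [0.5, 0.2, 0.1]
finger_gap: 0.297
gripper_force: 0.0
```

Emit:
send_rows:
  rows:
    - [0,0,0,0,0,0]
    - [0,0,0,0,0,0]
    - [0,0,0,0,0,0]
  fingers: 80

```text
time: 12.68
tool_pos: [458.7, 73.8, 129.9]
ee_rot: [0.001, 1.0, -0.0, 0.0]
wrist_force: [0.3, -0.2, 0.6]
finger_gap: 0.579
gripper_force: 0.0
```

Run:
```python
from h import *
im=get_image('top');ci=camera_info('wrist'); w=get_image('wrist')[:,:,::-1]
print(proj(ci,[[458,74.3,45],[458,74.3,0]]))
t=cv2.resize(im[100:200,250:350,::-1],None,fx=3,fy=3)
cv2.imwrite('pics/w3.png',np.hstack([cv2.resize(w,(400,300)),t[:300]]))
plan([(458,74.3,130,90),(458,74.3,20,90)])
```

```text
[[315.08485936 245.92408013]
 [314.93154713 230.54232252]]
t 12.78 tcp [458.4  73.8 129.7] alpha 89.9 z [-0. -0. -1.] gap 0.667 F [ 0.5 -0.   0.4] gf 0.0 q [-0.32  0.23  0.11  2.08 -0.03  0.84  1.38]
  -> (458, 74.3, 130, 90) shift x 0.4 y 0.5 z -0.3 turn -0.002
  -> (458, 74.3, 20, 90) shift x 0.0 y 0.0 z 110.0 turn -0.000
```

View pics/w3.png

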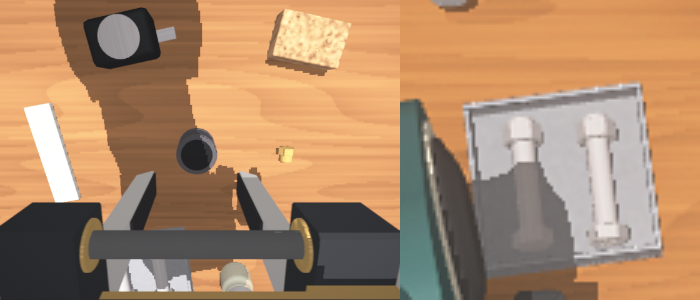

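Both bolts lie flat side by side in the tray. The coupling's top is at about (315,248) in full wrist pixels, as predicted. I grasp it.

Emit:
send_rows:
  rows:
    - [0,0,0.03,0,0,0]
    - [0,0,0.04,0,0,0]
    - [0,0,0.03,0,0,0]
    - [0,0,0.011,0,0,0]
    - [0,0,0,0,0,0]

```text
time: 13.4
tool_pos: [457.9, 74.1, 18.7]
ee_rot: [0.001, 1.0, -0.0, -0.0]
wrist_force: [0.2, -0.1, -0.0]
finger_gap: 0.8
gripper_force: 0.0
```

Emit:
send_rows:
  rows:
    - [0,0,0,0,0,0]
    - [0,0,0,0,0,0]
    - [0,0,0,0,0,0]
    - [0,0,0,0,0,0]
  fingers: 20

```text
time: 13.9
tool_pos: [458.0, 74.4, 19.1]
ee_rot: [0.0, 1.0, 0.0, 0.0]
wrist_force: [-0.4, 0.7, 5.4]
finger_gap: 0.431
gripper_force: 30.0
```

Run:
```python
from h import *
plan([(458,74.3,160,90),(648,-241.6,160,90),(648,-241.6,25,90)])
```

```text
t 13.90 tcp [458.   74.4  19.1] alpha 90.0 z [ 0.001  0.    -1.   ] gap 0.431 F [-0.4  0.7  5.4] gf 30.003637969493866 q [-0.31  0.43  0.09  2.14 -0.07  0.58  1.41]
  -> (458, 74.3, 160, 90) shift x 0.0 y -0.1 z -140.9 turn -0.001
  -> (648, -241.6, 160, 90) shift x -190.0 y -315.9 z -0.0 turn -0.000
  -> (648, -241.6, 25, 90) shift x 0.0 y 0.0 z 135.0 turn -0.000
```

Emit:
send_rows:
  rows:
    - [0,0,-0.03,0,0,0]
    - [0,0,-0.04,0,0,0]
    - [0,0,-0.04,0,0,0]
    - [-0.01,-0.016,-0.031,0,0,0]
    - [-0.025,-0.04,0,0,0,0]

```text
time: 14.52
tool_pos: [493.9, 19.4, 162.2]
ee_rot: [-0.001, 1.0, 0.001, 0.002]
wrist_force: [0.9, 0.8, -2.9]
finger_gap: 0.428
gripper_force: 30.0
```

Emit:
send_rows:
  rows:
    - [-0.03,-0.05,0,0,0,0]
    - [-0.03,-0.05,0,0,0,0]
    - [-0.03,-0.05,0,0,0,0]
    - [-0.03,-0.05,0,0,0,0]
    - [-0.02,-0.035,0,0,0,0]

```text
time: 15.15
tool_pos: [632.9, -219.3, 159.3]
ee_rot: [0.001, 1.0, -0.0, -0.0]
wrist_force: [0.5, -0.4, -1.8]
finger_gap: 0.43
gripper_force: 30.0
```

Emit:
send_rows:
  rows:
    - [-0.015,-0.025,0,0,0,0]
    - [0,0,0,0,0,0]
    - [0,0,0.03,0,0,0]
    - [0,0,0.03,0,0,0]
    - [0,0,0,0,0,0]

```text
time: 15.78
tool_pos: [646.1, -240.4, 97.8]
ee_rot: [0.0, 1.0, 0.001, -0.002]
wrist_force: [0.6, -0.3, -0.8]
finger_gap: 0.432
gripper_force: 30.0
```

Run:
```python
from h import *
plan([(648,-241.6,25,90)])
```

```text
t 15.78 tcp [ 646.1 -240.4   97.8] alpha 90.0 z [-0.004  0.002 -1.   ] gap 0.432 F [ 0.6 -0.3 -0.8] gf 29.999535083770752 q [ 0.16  0.65  0.23  1.53 -0.17  0.99  2.  ]
  -> (648, -241.6, 25, 90) shift x -1.9 y -1.2 z 72.8 turn -0.000
```

Emit:
send_rows:
  rows:
    - [0,0,0.025,0,0,0]
    - [0,0,0.025,0,0,0]
    - [0,0,0.016,0,0,0]
    - [0,0,0.007,0,0,0]
    - [0,0,0.002,0,0,0]

```text
time: 16.4
tool_pos: [647.9, -241.9, 25.4]
ee_rot: [0.0, 1.0, -0.0, 0.0]
wrist_force: [-0.6, 0.2, -1.1]
finger_gap: 0.427
gripper_force: 30.0
```

Emit:
send_rows:
  rows:
    - [0,0,0,0,0,0]
    - [0,0,0,0,0,0]
    - [0,0,0,0,0,0]

```text
time: 16.77
tool_pos: [647.7, -241.9, 25.2]
ee_rot: [0.0, 1.0, -0.0, 0.0]
wrist_force: [-0.1, -0.5, -2.3]
finger_gap: 0.431
gripper_force: 30.0
```

Emit:
send_rows:
  rows:
    - [0,0,0,0,0,0]
    - [0,0,0,0,0,0]
    - [0,0,0,0,0,0]
    - [0,0,-0.02,0,0,0]
    - [0,0,-0.04,0,0,0]
  fingers: 56

```text
time: 17.4
tool_pos: [646.9, -241.6, 85.5]
ee_rot: [0.0, 1.0, 0.0, -0.001]
wrist_force: [0.2, 0.3, 1.2]
finger_gap: 0.558
gripper_force: 0.0
```

Run:
```python
from h import *
a=np.radians(10.5); g=np.array([468.8,-96.8])-45*np.array([np.cos(a),np.sin(a)]); print(g)
plan([(648,-241.6,150,90),(*g,150,100.5),(*g,2.5,100.5)])
```

```text
[ 424.55352916 -105.00059865]
t 17.40 tcp [ 646.9 -241.6   85.5] alpha 90.0 z [-0.002  0.    -1.   ] gap 0.558 F [0.2 0.3 1.2] gf 0.0 q [ 0.16  0.66  0.23  1.53 -0.17  0.97  2.01]
  -> (648, -241.6, 150, 90) shift x -1.1 y 0.0 z -64.5 turn -0.001
  -> (np.float64(424.55352915962203), np.float64(-105.00059864714663), 150, 100.5) shift x 223.4 y 136.6 z -0.0 turn -0.183
  -> (np.float64(424.55352915962203), np.float64(-105.00059864714663), 2.5, 100.5) shift x -0.0 y 0.0 z 147.5 turn -0.000
```

Emit:
send_rows:
  rows:
    - [0,0,-0.035,0,0,0]
    - [0,0,-0.03,0,0,0]
    - [0.025,0.015,0,0,0,0]
    - [0.045,0.028,0,0,0,0]
    - [0.045,0.028,0,0,0,0]

```text
time: 18.02
tool_pos: [531.5, -170.1, 151.1]
ee_rot: [0.0, 1.0, -0.0, 0.001]
wrist_force: [0.4, -1.3, 1.2]
finger_gap: 0.564
gripper_force: 0.0
```

Emit:
send_rows:
  rows:
    - [0.045,0.028,0,0,0,0]
    - [0.04,0.025,0.01,0,0,0]
    - [0.0234,0.0126,0.01,0,0,0]
    - [0,0,0,0,0,-0.09]
    - [0,0,0,0,0,-0.093]

```text
time: 18.65
tool_pos: [424.6, -105.0, 131.2]
ee_rot: [-0.093, 0.996, -0.0, 0.001]
wrist_force: [-0.4, 0.4, -0.0]
finger_gap: 0.561
gripper_force: 0.0
```

Emit:
send_rows:
  rows:
    - [0,0,0,0,0,0]
    - [0,0,0,0,0,0]
    - [0,0,0,0,0,0]

```text
time: 19.02
tool_pos: [424.4, -105.1, 130.0]
ee_rot: [-0.09, 0.996, -0.0, 0.0]
wrist_force: [0.6, -0.1, 0.0]
finger_gap: 0.562
gripper_force: 0.0
```

Run:
```python
from h import *
im=get_image('top')[:,:,::-1];ci=camera_info('wrist'); w=get_image('wrist')[:,:,::-1].copy()
a=np.radians(10.5);u=np.array([np.cos(a),np.sin(a)]);v=np.array([-u[1],u[0]]);c=np.array([468.8,-96.8])
q=proj(ci,[[*(c+sx*60*u+sy*15*v),8] for sx,sy in((-1,-1),(-1,1),(1,1),(1,-1))]);print(q.round())
cv2.polylines(w,[q.astype(np.int32)],True,(0,0,255),1)
cv2.imwrite('pics/w4.png',np.hstack([cv2.resize(w,(400,300)),cv2.resize(im[100:200,385:485],(300,300))]))
plan([(424.6,-105,2.5,100.5)])
```

```text
[[293. 214.]
 [335. 214.]
 [333. 363.]
 [295. 363.]]
t 19.12 tcp [ 424.3 -105.1  129.9] alpha 100.4 z [-0. -0. -1.] gap 0.562 F [-0.   1.2  0.2] gf 0.0 q [-0.02  0.18  0.21  2.14 -0.05  0.82  1.98]
  -> (424.6, -105, 2.5, 100.5) shift x -0.3 y 0.0 z 127.4 turn -0.002
```

View pics/w4.png

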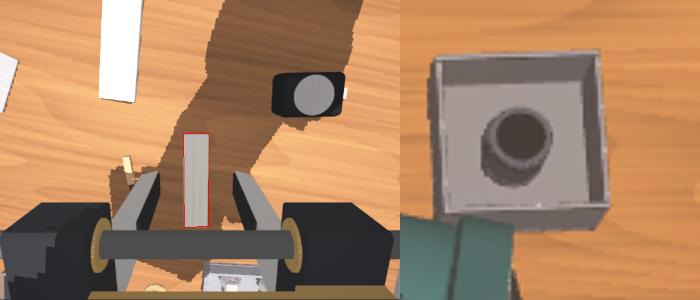

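The coupling stands upright in the bin. The bar matches its drawn outline exactly, at (183-209,133-227) in the half-size view. I grasp it near its rear end.

Emit:
send_rows:
  rows:
    - [0,0,0.03,0,0,0]
    - [0,0,0.04,0,0,0]
    - [0,0,0.03,0,0,0]
    - [0,0,0.019,0,0,0]
    - [0,0,0.008,0,0,0]

```text
time: 19.75
tool_pos: [423.8, -105.0, 1.9]
ee_rot: [-0.091, 0.996, 0.0, -0.001]
wrist_force: [-0.1, 0.3, 0.1]
finger_gap: 0.561
gripper_force: 0.0
```

Emit:
send_rows:
  rows:
    - [0,0,0,0,0,0]
    - [0,0,0,0,0,0]
    - [0,0,0,0,0,0]
    - [0,0,0,0,0,0]
  fingers: 10

```text
time: 20.25
tool_pos: [424.8, -105.1, 3.5]
ee_rot: [-0.091, 0.996, -0.0, 0.001]
wrist_force: [-0.9, 0.5, 9.3]
finger_gap: 0.309
gripper_force: 30.0
```

Run:
```python
from h import *
a=np.radians(5.3);u=np.array([np.cos(a),np.sin(a)]); H=np.array([642.3,252.3])
P=lambda cx:tuple((H+(cx-45)*u).round(1))
plan([(424.6,-105,120,100.5),(*P(-85),120,95.3),(*P(-85),30,95.3),(*P(-20),25,95.3)])
```

```text
t 20.25 tcp [ 424.8 -105.1    3.5] alpha 100.4 z [ 0.001 -0.    -1.   ] gap 0.309 F [-0.9  0.5  9.3] gf 29.98846471309662 q [ 0.03  0.43  0.17  2.21 -0.14  0.51  2.06]
  -> (424.6, -105, 120, 100.5) shift x 0.1 y 0.2 z -116.5 turn -0.001
  -> (np.float64(512.9), np.float64(240.3), 120, 95.3) shift x -149.7 y 323.4 z -0.0 turn 0.091
  -> (np.float64(512.9), np.float64(240.3), 30, 95.3) shift x -0.0 y 0.0 z 90.0 turn -0.000
  -> (np.float64(577.6), np.float64(246.3), 25, 95.3) shift x -65.0 y -0.0 z 5.0 turn -0.000
```

Emit:
send_rows:
  rows:
    - [0,0,-0.025,0,0,0]
    - [0,0,-0.035,0,0,0]
    - [0,0,-0.035,0,0,0]
    - [-0.01,0.027,-0.021,0,0,0]
    - [-0.014,0.038,0,0,0,0]

```text
time: 20.88
tool_pos: [437.1, -36.6, 120.7]
ee_rot: [-0.09, 0.996, -0.0, 0.002]
wrist_force: [0.3, -0.5, -0.9]
finger_gap: 0.313
gripper_force: 30.0
```

Emit:
send_rows:
  rows:
    - [-0.015,0.042,0,0,0,0]
    - [-0.015,0.042,0,0,0,0]
    - [-0.015,0.042,0,0,0,0]
    - [-0.015,0.042,0,0,0,0]
    - [-0.015,0.042,0,0,0,0]

```text
time: 21.5
tool_pos: [471.8, 184.8, 119.1]
ee_rot: [-0.091, 0.996, -0.0, 0.0]
wrist_force: [0.6, -0.5, -0.9]
finger_gap: 0.312
gripper_force: 30.0
```

Emit:
send_rows:
  rows:
    - [-0.013,0.035,0,0,0,0]
    - [-0.007,0.0165,0,0,0,0.045]
    - [0,0,0.02,0,0,0.045]
    - [0,0,0.03,0,0,0]
    - [0,0,0.02,0,0,0]

```text
time: 22.12
tool_pos: [481.7, 237.4, 47.9]
ee_rot: [-0.046, 0.999, -0.0, -0.0]
wrist_force: [1.2, -0.1, -0.3]
finger_gap: 0.313
gripper_force: 30.0
```

Emit:
send_rows:
  rows:
    - [0,0,0.01,0,0,0]
    - [0,0,0,0,0,0]
    - [0,0,0,0,0,0]

```text
time: 22.5
tool_pos: [482.6, 237.8, 39.6]
ee_rot: [-0.046, 0.999, 0.0, 0.0]
wrist_force: [0.1, 0.3, -1.3]
finger_gap: 0.308
gripper_force: 30.0
```

Run:
```python
from h import *
im=get_image('top')[:,:,::-1];cs=camera_info('scene'); s=get_image('scene')[:,:,::-1];ci=camera_info('wrist');w=get_image('wrist')[:,:,::-1]
cv2.imwrite('pics/w5full.png',w);cv2.imwrite('pics/s5full.png',s)
u,v=proj(cs,[[600,250,20]])[0].astype(int);print(u,v)
cv2.imwrite('pics/w5.png',np.vstack([np.hstack([cv2.resize(w,(400,300)),cv2.resize(im[95:215,140:260],(300,300))]),cv2.resize(s[v-40:v+30,u-80:u+95],(700,280),interpolation=cv2.INTER_CUBIC)]))
plan([(483,237.5,28,95.3)])
```

```text
426 222
t 22.65 tcp [482.5 237.8  39.5] alpha 95.3 z [ 0.001  0.    -1.   ] gap 0.314 F [-0.   0.1 -0.4] gf 29.988133013248444 q [-0.55  0.49  0.04  1.96 -0.03  0.7   1.17]
  -> (483, 237.5, 28, 95.3) shift x -0.5 y -0.3 z 11.5 turn -0.000
```

View pics/w5.png

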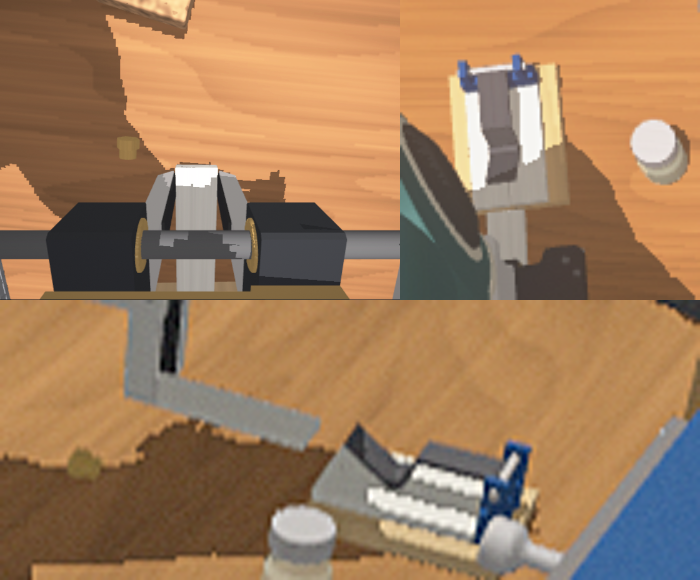

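The bar is lined up with the pile and its front end is just short of the board. I check its pitch against predicted corners in the scene view, where the front corners are at about crop (320,418) and (303,450).

Run:
```python
from h import *
cs=camera_info('scene');a=np.radians(5.3);u=np.array([np.cos(a),np.sin(a)]);v=np.array([-u[1],u[0]]);c=np.array([482.5,237.8])
for z in(24,34,44):
    q=proj(cs,[[*(c+105*u+15*v),z],[*(c+105*u-15*v),z],[*(c-15*u-15*v),z]]); print(z,((q-[426-80,222-40])*4+[0,300]).round())
```

```text
24 [[312. 440.]
 [295. 463.]
 [115. 412.]]
34 [[314. 426.]
 [296. 449.]
 [116. 398.]]
44 [[316. 413.]
 [298. 435.]
 [117. 385.]]
```

The front is at about z 40 on top, so it droops by about 3 mm at most. I go in with a few mm of clearance.

Emit:
send_rows:
  rows:
    - [0,0,0.006,0,0,0]
    - [0,0,0.006,0,0,0]
    - [0,0,0,0,0,0]
    - [-0.01,0,0,0,0,0]
    - [-0.01,0,0,0,0,0]

```text
time: 23.28
tool_pos: [503.1, 239.6, 27.0]
ee_rot: [-0.046, 0.999, 0.0, 0.0]
wrist_force: [0.3, -0.3, -0.5]
finger_gap: 0.316
gripper_force: 30.0
```

Emit:
send_rows:
  rows:
    - [-0.008,0,0,0,0,0]
    - [-0.008,0,0,0,0,0]
    - [-0.008,0,0,0,0,0]
    - [0,0,0,0,0,0]

```text
time: 23.78
tool_pos: [526.4, 241.6, 26.7]
ee_rot: [-0.046, 0.999, -0.0, 0.0]
wrist_force: [-0.5, 0.3, -1.0]
finger_gap: 0.313
gripper_force: 30.0
```

Run:
```python
from h import *
cs=camera_info('scene'); s=get_image('scene')[:,:,::-1]; im=get_image('top')[:,:,::-1]
cv2.imwrite('pics/w6.png',np.hstack([cv2.resize(s[182:262,346:446],(500,400),interpolation=cv2.INTER_CUBIC),cv2.resize(im[110:190,150:210],(300,400),interpolation=cv2.INTER_CUBIC)]))
plan([(577.6,246.3,24,95.3)])
```

```text
t 23.88 tcp [525.8 241.6  26.7] alpha 95.3 z [-0. -0. -1.] gap 0.311 F [ 0.2 -0.7 -0.9] gf 29.98817414045334 q [-0.51  0.56  0.04  1.86 -0.03  0.72  1.2 ]
  -> (577.6, 246.3, 24, 95.3) shift x -52.0 y -0.1 z 2.7 turn -0.000
```

View pics/w6.png

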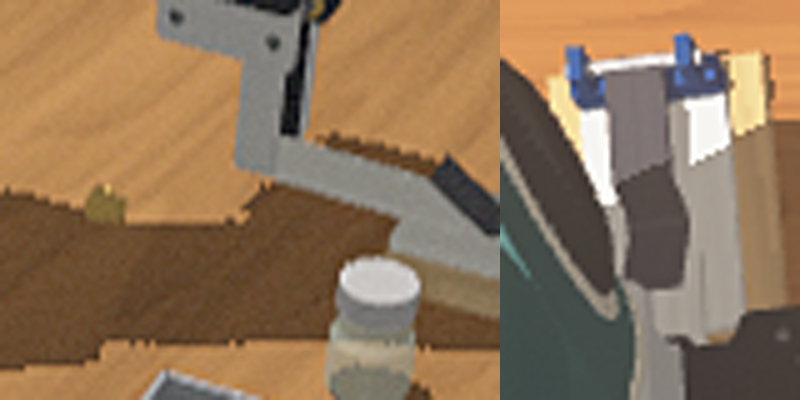

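The bar's front end is over the pile and under the lip with no contact force. I push on.

Emit:
send_rows:
  rows:
    - [-0.007,0,0,0,0,0]
    - [-0.007,0,0,0,0,0]
    - [-0.007,0,0,0,0,0]
    - [-0.007,0,0,0,0,0]
    - [0,0,0,0,0,0]

```text
time: 24.5
tool_pos: [554.7, 244.2, 26.8]
ee_rot: [-0.046, 0.999, 0.0, 0.0]
wrist_force: [0.9, -0.1, -2.3]
finger_gap: 0.311
gripper_force: 30.0
```

Emit:
send_rows:
  rows:
    - [-0.007,0,0.001,0,0,0]
    - [-0.007,0,0.001,0,0,0]
    - [-0.007,0,0.001,0,0,0]
    - [-0.004,0,0,0,0,0]
    - [0,0,0,0,0,0]

```text
time: 25.12
tool_pos: [579.4, 246.6, 23.9]
ee_rot: [-0.046, 0.999, 0.0, 0.0]
wrist_force: [1.2, 0.3, -2.3]
finger_gap: 0.31
gripper_force: 30.0
```

Run:
```python
from h import *
s=get_image('scene')[:,:,::-1]; im=get_image('top')[:,:,::-1]
cv2.imwrite('pics/w7.png',np.hstack([cv2.resize(s[182:262,376:476],(500,400),interpolation=cv2.INTER_CUBIC),cv2.resize(im[110:190,150:210],(300,400),interpolation=cv2.INTER_CUBIC)]))
plan([(577.6,246.3,24,95.3)])
```

```text
t 25.23 tcp [579.1 246.6  24. ] alpha 95.3 z [ 0.001  0.    -1.   ] gap 0.312 F [ 1.8  0.9 -1.9] gf 29.989449977874756 q [-0.48  0.64  0.04  1.73 -0.03  0.78  1.24]
  -> (577.6, 246.3, 24, 95.3) shift x 1.5 y -0.1 z -0.0 turn -0.000
```

View pics/w7.png

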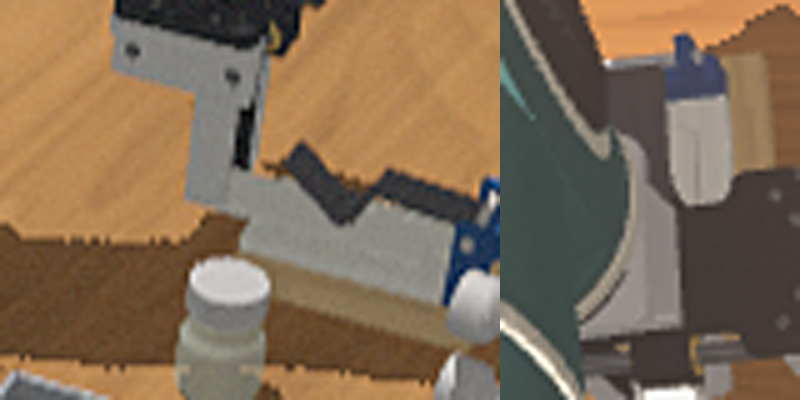

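The bar is under the sprung arm, which has lifted. I release and retreat straight up.

Emit:
send_rows:
  rows:
    - [0,0,0,0,0,0]
    - [0,0,0,0,0,0]
    - [0,0,0,0,0,0]
    - [0,0,-0.02,0,0,0]
    - [0,0,-0.04,0,0,0]
  fingers: 48

```text
time: 25.85
tool_pos: [578.1, 246.2, 84.5]
ee_rot: [-0.046, 0.999, -0.0, -0.001]
wrist_force: [-0.6, -0.7, 0.3]
finger_gap: 0.481
gripper_force: 0.0
```

Emit:
send_rows:
  rows:
    - [0,0,-0.045,0,0,0]
    - [0,0,-0.045,0,0,0]
    - [0.045,0,0,0,0,0]
    - [0.045,0,0,0,0,0]
    - [0.045,0.03,0,0,0,0]

```text
time: 26.48
tool_pos: [440.9, 262.7, 175.3]
ee_rot: [-0.045, 0.999, 0.0, 0.001]
wrist_force: [0.6, 1.3, 0.2]
finger_gap: 0.479
gripper_force: 0.0
```

Emit:
send_rows:
  rows:
    - [0.04,0.05,0,0,0,0]
    - [0.03,0.05,0,0,0,0]
    - [0.02,0.055,0,0,0,0]
    - [0,0.055,0,0,0,0]
    - [0,0.05,0,0,0,0]

```text
time: 27.1
tool_pos: [328.6, 515.5, 175.5]
ee_rot: [-0.046, 0.999, 0.001, 0.001]
wrist_force: [1.3, 0.2, -0.6]
finger_gap: 0.481
gripper_force: 0.0
```

Emit:
send_rows:
  rows:
    - [0,0.04,0,0,0,0]
    - [0,0,0,0,0,0]
    - [0,0,0,0,0,0]

```text
time: 27.48
tool_pos: [325.7, 552.8, 174.6]
ee_rot: [-0.046, 0.999, -0.0, 0.0]
wrist_force: [0.1, 0.4, -0.7]
finger_gap: 0.485
gripper_force: 0.0
```

Run:
```python
from h import *
s=get_image('scene')[:,:,::-1]; im=get_image('top')[:,:,::-1]; cv2.imwrite('pics/top9.png',im)
cv2.imwrite('pics/w8.png',np.vstack([cv2.resize(im[105:195,150:470],(800,225),interpolation=cv2.INTER_CUBIC),cv2.resize(s[195:375,300:500],(400,360))[:, :].repeat(2,1)[:, :800]]))
cv2.imwrite('pics/w8.png',np.vstack([cv2.resize(im[105:195,150:470],(800,225),interpolation=cv2.INTER_CUBIC),np.hstack([cv2.resize(s[200:260,390:490],(500,300),interpolation=cv2.INTER_CUBIC),cv2.resize(im[110:190,150:230],(300,300),interpolation=cv2.INTER_CUBIC)])]))
plan([])
```

```text
t 27.57 tcp [326.  552.4 174.5] alpha 95.2 z [ 0.001  0.    -1.   ] gap 0.48 F [ 0.5 -0.1  0.9] gf 0.0 q [-1.    0.48 -0.11  1.6   0.06  1.07  0.53]
```

View pics/w8.png

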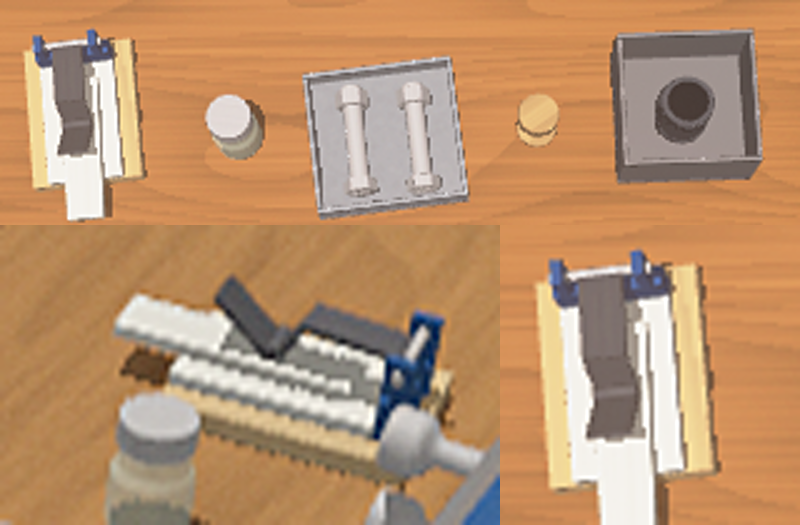

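Both bolts are flat in the tray, the coupling is upright in the bin, the jar is unmoved, and the bar is flat under the lifted arm. I make a final check of the bar's rear end, whose edge is at about crop (67-103,218).

Run:
```python
from h import *
ci=camera_info('top'); P=plane(ci,np.array([[67,219],[104,217],[62,190],[102,187]])/2.5+[150,105],28)
a=np.radians(5.3);u=np.array([np.cos(a),np.sin(a)]);v=np.array([-u[1],u[0]]);d=P-[642.3,252.3]
print('rear corners in holder x,y',np.c_[d@u,d@v].round(1),'-> centre x = rear+60')
```

```text
rear corners in holder x,y [[-79.7  13.9]
 [-81.2 -16. ]
 [-55.1  16.7]
 [-56.  -15.9]] -> centre x = rear+60
```

The bar's centre is about 20 mm short of the pressing point and within 1 mm of the middle line, so I hand in.

```bash
python3 -c "
from workcell import *
print(sign_off())"
```

```text
the job is handed in; nothing more can be done
None
```

I handed the job in after about 28 s of robot time: both bolts lie flat in the tray, the coupling stands upright in the bin, the bar is held flat under the sprung arm about 20 mm short of the pressing point, and the jar is where it was; the hand-in gave no verdict, so this rests on the last camera pictures.

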